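# Pry open the balance-weight case with a spatula

## Task

Lever open the lid of the wooden weight case with the spatula: put its blade into the slot under the lid's front edge, pry the lid up and push it back with the blade until it stands upright or leans further back, never touching the lid with the gripper. Then lay the spatula down on the bench, clear of the case and without dropping it, and leave the bottle, beaker, mortar and test-tube rack undisturbed.

Things in the scene. Friction and masses are not known exactly. Their poses are not given: they have to be found in the camera images.
- weight_case: wooden weight case, heavy, immovable: 130 mm deep (x), 170 wide (y), walls 60 high, 7 thick, 8 mm lid on top (top at 68). Origin: centre of underside, on the bench; z up. Front faces its -x (roughly the robot's right); hinge along the +x side. Mid front wall, just under the lid: open slot 80 mm wide, 11 high (49 to 60 above bench). Inside is empty above 45 mm.
- slot (a point): point on the case's front face, middle of the slot, 55 mm above the bench, 5.5 mm below the closed lid's underside; its axes are the case's. The blade goes in along the case's +x.
- lid (a joint): lid angle in rad: 0 closed, 1.57 upright, stop at 1.9. Flat wooden board 130 x 170 x 8 mm, about 0.15 kg, no knob; its hinge is stiff (about 0.16 N m of friction), so it stays at the angle where it is left; about 2 N lifts it at the front edge.
- lid_edge (a point): middle of the lower front edge of the lid (moves with the lid); 130 mm from the hinge line; its axes are the lid's (x from the front edge to the hinge, z out of the lid's outer face).
- lid_hinge (a point): middle of the hinge line, at the lid's underside, 60.5 mm above the bench and 65 mm behind the case's centre. Its axes turn with the lid.
- spatula: loose stiff spatula, 190 mm, 0.07 kg: black handle 100 long, 16 wide, 22 high; steel blade 90 long, 20 wide, 3 thick, straight out of the handle's end at half its height. x: handle to tip, z up. Origin: handle's underside below its joint with the blade (handle x -100 to 0, blade 0 to 90). Lies on the handle's flat underside, blade 9.5 mm off the bench, pointing roughly to the robot's left.
- spatula_grip (a point): point on the handle's axis, 25 mm behind the joint with the blade, 11 mm above the handle's underside, close to the centre of mass (a good place to grip across the 16 mm width); 115 mm behind the tip.
- spatula_tip (a point): middle of the blade's tip, at half its thickness (90 mm ahead of the origin, 11 mm up).
- reagent_bottle: bystander: amber glass bottle, 60 mm diameter, 130 mm high; origin at the centre of its foot.
- mortar: bystander: white porcelain bowl, 90 mm rim diameter, 55 mm high; origin at the centre of its foot.
- beaker: bystander: glass beaker, 70 mm diameter, 90 mm high; origin at the centre of its foot.
- tube_rack: bystander: grey test-tube rack, fixed, 70 x 240 mm, tubes to 138 mm high; origin at the centre of its underside.
Not all that is in view belongs to the job. What is meant by the spatula is not turquoise, and is the smaller of those in its own colour. There is more than one size of the weight_case; the job needs the smaller.

How it is judged (in metres and radians):
On the way:
1. the spatula pries the lid up: lid raised 0.15 to 1.0 rad while the spatula bears on it (value of joint lid between 0.15 and 1 rad and contact force between spatula and lid above 0.2 N), for 0.1 s.
At the end, for the whole second after the job is handed in: the lid stands at 1.3 rad (about 75 degrees) or more; the spatula lies on the bench at rest (grip point and tip both lower than 30 mm), not touching the case (value of joint lid above 1.3 rad and height (world z) of each of spatula_grip, spatula_tip below 0.03 m and linear speed of spatula below 0.02 m/s and contact force between spatula and weight_case below 0.1 N).
It fails at once if the gripper or arm touches the lid (over 1 N) (contact force between any of the fingers, the arm and lid above 1 N).
It fails at once if the spatula is dropped: it moves faster than 0.9 m/s with no finger on it (a fall of about 40 mm) (linear speed of spatula above 0.9 m/s and contact force between spatula and the fingers below 0.1 N).
It fails at once if the bottle, beaker or mortar is moved by more than 20 mm (distance of any of reagent_bottle, mortar, beaker from where it was at the start of the episode above 0.02 m).
It fails at once if the test-tube rack is struck (over 5 N) (contact force between any of the fingers, the arm, spatula and tube_rack above 5 N).
It also fails if it takes over 54 s, if anything falls off the work surface, if the arm or the gripper's body presses on something with over 40 N, if the wrist force passes 120 N, or if a joint passes its speed limit or range.

## Robot

A 6-joint arm with a two-finger parallel gripper is mounted at the origin on the work surface. World frame = base frame: x ahead of the robot, y to its left, z up, the work surface at z = 0. Lengths are in mm, angles in degrees, forces in N, time in s.
With the tool pointing down it reaches from about 350 to 850 mm from the base axis. Payload 8.1 kg.
Tool frame: the origin (TCP) lies between the finger pads; the fingertips stand 17 mm ahead of it and the grasp point (between the pads) lies 2 mm behind it; z points along the fingers, y is the line along which they close (so a half turn about z gives the same grasp; the last joint's range is limited). The gripper opens to 85 mm and grips with 20 to 120 N. Pads are 22 mm wide; open, the fingers measure 114 mm over their backs; the gripper's body (76 mm by 85 mm) begins 54 mm behind the grasp point. The pads swing forward as they close: fully open they stand 13 mm farther back than shut.
Start: joints at [-79.492, 7.471, 85.268, -0, 87.261, -4.893], TCP at [159.365, -578.453, 248.292] pointing down, gripper open.
Joint ranges: [-169.43, 169.43], [-51.17, 129.36], [1.28, 143.12], [-76.62, 256.62], [0, 156.53], [-152.29, 152.29]. Speed limits (degrees/s): [136.94, 136.94, 159.86, 180, 180, 180].

## Interface

Orientations are given as [roll, pitch, yaw] about the fixed x, y, z axes, in that order (R = Rz(yaw) Ry(pitch) Rx(roll)).
In Python, from bench import sense, snapshot, hand_in, trace, place_of gives the robot as it stands.
- The arm moves only by the shell command python3 -m handwheel 'ROWS' [FORCE]. ROWS is JSON, a list of rows, each a list of 7 numbers: the opening, from -1 (shut) to 1 (fully open), then the shift along the tool's x, y, z in cm, then the turn, a rotation vector about the tool's x, y, z in rad. A call has 1 to 12 rows; each row shifts and turns the commanded pose from where the row before left it, along the tool's axes as they then stand; what a row does not reach is not made up. A row lasts 1/12 s, in which the tool goes at most 41.7 mm and 7.16 degrees, less where a joint would pass 70% of its speed; a pose out of reach is approached as far as the arm can. A call with a gripper value outside its range is refused whole. The fingers move at their own pace and stop on an object; FORCE is the grip in N (left out, the last holds). Time passes only in rows, so rows that do not move let the fingers close. It gives the time, the measured TCP pose, the force, the opening and the grip force at its end, in the units of the state.
- sense(): the state, without advancing time (a new reading comes with each control period).
- snapshot(name): name is "scene" or "top" or "wrist"; returns a dict with "image" (420x560x3 uint8, red, green, blue), "intrinsics" (3x3 intrinsics, pixels), "R" (3x3) and "t" (3): a world point X has camera coordinates R X + t. Camera axes: x right, y down, z forward; pixel columns grow to the right and rows downward; lengths in mm; the calibration is good to about 2 mm. A picture is of the moment at which its call begins. There is no depth.
- hand_in(): hands the job in; it is judged then, once.
Trained networks look in a picture, given as the dict that the camera call returned (one of the last four; its "shot" number tells which), for a name from the list of things; names that differ only in an ending like _2 or _b are one class to them, and where a whole thing is asked for, a point or a joint stands for the part that bears it (a point fixed in the world has none). Each returns a list of dicts, best first, with "conf" (0 to 1); they miss things now and then, are a little off and sometimes report something else, mostly with a low value. They report only what shows in the picture. A call takes as long as a camera call. They do not tell look-alikes from the thing itself.
- trace(picture, query): "pixels" (420x560 bool, what is visible of it).
- place_of(picture, query): "location" ([x, y, z] in mm, in world coordinates, good to about 4 mm: a listed point, or the origin of a listed thing).
The state is a dict: "time": time; "joint_pos": joint angles; "qd": joint speeds; "joint_efforts": joint torques, N m; "tool_pos": TCP position; "tcp_rot": TCP orientation; "ft_force": force on the tool from outside, world axes, zero at the start; "wrist_torque": the same for the moment, N m; "finger_gap": finger opening in mm; "grip_force": force on a finger pad.
Only numpy, scipy, OpenCV 4.12 (cv2) and the standard library are available. Lean on these libraries where they do the work, as an engineer would, in place of code of your own. Each camera call takes 0.05 s, during which the arm holds its last target. There are 200 camera calls.

## Working session

There is one attempt and no reset: what is moved stays moved. The work goes in short steps, Python scripts to look and compute and a shell command to move; the robot and the scene stay as the last step left them, time stands still between calls to the robot, and variables do not carry over. Pictures are saved under pics/ and viewed, at most 11 in all, crops included, and the job is handed in when it is done.

```bash
mkdir -p pics; cat > h.py <<'E'
import numpy as np, cv2, json
from bench import *
def save(p,n,box=None,s=1):
    im=cv2.cvtColor(p["image"],cv2.COLOR_RGB2BGR)
    if box: im=im[box[1]:box[3],box[0]:box[2]]
    if s!=1: im=cv2.resize(im,None,fx=s,fy=s,interpolation=cv2.INTER_CUBIC)
    cv2.imwrite("pics/"+n+".png",im)
def proj(p,X):
    K,R,t=[np.array(p[k]) for k in("intrinsics","R","t")]
    c=np.atleast_2d(X)@R.T+t; c=c@K.T; return c[:,:2]/c[:,2:]
def onplane(p,uv,z):
    K,R,t=[np.array(p[k]) for k in("intrinsics","R","t")]
    C=-R.T@t; d=np.c_[np.atleast_2d(uv),np.ones(len(np.atleast_2d(uv)))]@np.linalg.inv(K).T@R
    return C+d*((z-C[2])/d[:,2])[:,None]
def tri(ps,uvs):
    A=[];b=[]
    for p,uv in zip(ps,uvs):
        K,R,t=[np.array(p[k]) for k in("intrinsics","R","t")]
        d=R.T@np.linalg.inv(K)@np.r_[uv,1]; d/=np.linalg.norm(d); P=np.eye(3)-np.outer(d,d)
        A.append(P); b.append(P@(-R.T@t))
    return np.linalg.solve(sum(A),sum(b))
E
cat > a.py <<'E'
from h import *
T=snapshot("top");S=snapshot("scene")
im=np.hstack([T["image"],S["image"]])
save(T,"top");save(S,"scene")
for q in["weight_case","slot","lid_edge","lid_hinge","spatula","spatula_grip","spatula_tip","reagent_bottle","mortar","beaker","tube_rack"]:
  for n,p in(("T",T),("S",S)):
    for r in place_of(p,q)[:4]:
      if r["conf"]>.2: print(q,n,round(r["conf"],2),np.round(r["location"]),proj(p,r["location"]).round()[0])
E
python3 a.py
```

```text
weight_case T 0.79 [246. 267.  -0.] [160. 292.]
weight_case T 0.78 [566. 159.  -1.] [198. 183.]
weight_case S 0.93 [562. 160.  -3.] [355. 253.]
weight_case S 0.73 [249. 266.  -1.] [385. 189.]
slot T 0.79 [581.  98.  51.] [216. 174.]
slot T 0.75 [261. 181.  73.] [186. 288.]
slot T 0.31 [435. 454.   0.] [ 97. 228.]
slot S 0.93 [267. 180.  70.] [362. 173.]
slot S 0.83 [578.  97.  57.] [334. 240.]
lid_edge T 0.85 [581. 100.  66.] [215. 174.]
lid_edge T 0.69 [267. 179.  80.] [186. 286.]
lid_edge S 0.75 [264. 179.  78.] [362. 170.]
lid_edge S 0.65 [577.  99.  60.] [335. 239.]
lid_hinge T 0.86 [227. 345.  79.] [126. 301.]
lid_hinge T 0.75 [545. 224.  63.] [172. 187.]
lid_hinge S 0.78 [227. 352.  77.] [414. 167.]
lid_hinge S 0.76 [547. 225.  62.] [382. 234.]
lid_hinge S 0.51 [564. 163.  -2.] [357. 253.]
spatula T 0.84 [ 529. -281.    0.] [347. 193.]
spatula T 0.83 [ 327. -197.   -2.] [320. 262.]
spatula T 0.57 [ 632. -503.   -1.] [420. 158.]
spatula S 0.91 [ 334. -200.   -4.] [245. 196.]
spatula S 0.71 [ 630. -501.    3.] [122. 251.]
spatula S 0.59 [ 527. -281.   -3.] [207. 233.]
spatula_gri
[... 418 characters left out ...]
61 [ 515. -192.    9.] [317. 198.]
spatula_tip T 0.31 [578. 100.  66.] [215. 175.]
spatula_tip S 0.88 [ 557. -448.   11.] [148. 233.]
spatula_tip S 0.81 [ 513. -191.   10.] [237. 229.]
reagent_bottle T 0.95 [584. 406.   4.] [114. 178.]
reagent_bottle T 0.39 [ 515. -196.    8.] [318. 198.]
reagent_bottle S 0.9 [579. 408.   1.] [447. 263.]
mortar T 0.63 [ 750. -229.    1.] [327. 120.]
mortar S 0.89 [ 751. -227.    3.] [204. 293.]
beaker T 0.79 [435. 454.   3.] [ 97. 228.]
beaker T 0.6 [545. 225.  59.] [172. 187.]
beaker T 0.22 [581. 405.   6.] [114. 178.]
beaker S 0.78 [433. 456.  -4.] [454. 230.]
tube_rack T 0.66 [ 424. -608.    2.] [459. 227.]
tube_rack S 0.89 [ 422. -607.   -4.] [118. 205.]
```

View pics/top.png

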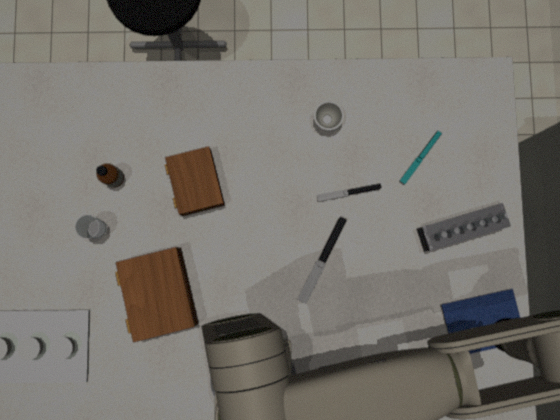

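View pics/scene.png

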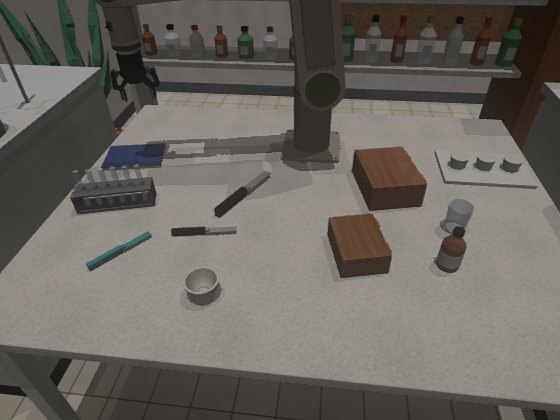

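Top view: there are two brown cases, the small one at (195,181) and the large one at (155,293). There are three spatulas: small black at (349,192), larger black at (323,258) and turquoise at (420,157). The job needs the small case at (195,181) and the small black spatula, which is not turquoise and is the shorter of the two black ones. The crop should confirm this.

```bash
cat > b.py <<'E'
from h import *
T=snapshot("top");S=snapshot("scene")
save(T,"crop",(155,130,395,310),3.3)
near={"slot":(580,98),"lid_edge":(579,99),"lid_hinge":(546,225),"spatula_grip":(537,-304),"spatula_tip":(514,-191),"spatula":(528,-281)}
for q,c in near.items():
  L=[]
  for p in(T,S):
    for r in place_of(p,q):
      if np.hypot(*(np.array(r["location"][:2])-c))<25: L.append((p,proj(p,r["location"])[0],r["location"]));break
  print(q,[np.round(l[2],1) for l in L],tri([l[0] for l in L],[l[1] for l in L]).round(1) if len(L)==2 else"")
# outlines: min-area rectangles
for n,p in(("T",T),("S",S)):
  for q,c in(("spatula",(528,-281,10)),("lid_edge",(562,160,65))):
    for r in trace(p,q):
      m=np.array(r["pixels"]).astype(np.uint8); ys,xs=np.nonzero(m); 
      if len(xs)==0: continue
      X=onplane(p,np.c_[xs,ys],c[2])[:,:2]
      if np.hypot(*(X.mean(0)-c[:2]))<45:
        (cx,cy),(w,h),a=cv2.minAreaRect(X.astype(np.float32)); b=cv2.boxPoints(((cx,cy),(w,h),a))
        print(n,q,round(r["conf"],2),"c",round(cx,1),round(cy,1),"size",round(w),round(h),"a",round(a,1));print(b.round().tolist())
s=sense();print(s["tool_pos"],s["tcp_rot"],s["finger_gap"])
E
python3 b.py
```

```text
slot [array([577.6, 101.2,  54.1])] 
lid_edge [array([577. , 102.7,  65.3]), array([578.4, 103.7,  60.4])] [577.9 103.5  59.9]
lid_hinge [array([547.2, 226.5,  59.1])] 
spatula_grip [array([ 533.5, -305.5,   11.8]), array([ 534. , -306.2,    9.3])] [ 533.9 -306.1    9.2]
spatula_tip [array([ 514.2, -193.4,    7.5]), array([ 516.1, -193.1,    5.9])] [ 514.6 -193.6    4.5]
spatula [array([ 529.8, -282.2,   -1.3]), array([ 529. , -281. ,   -1.5])] [ 529.6 -281.5   -1. ]
T spatula 0.88 c 532.2 -285.9 size 20 191 a 10.6
[[505.0, -194.0], [540.0, -381.0], [560.0, -378.0], [525.0, -190.0]]
T lid_edge 0.67 c 565.1 163.6 size 171 133 a 13.8
[[466.0, 208.0], [498.0, 79.0], [664.0, 120.0], [632.0, 248.0]]
S spatula 0.58 c 529.2 -289.6 size 36 191 a 8.4
[[497.0, -198.0], [525.0, -387.0], [561.0, -381.0], [533.0, -192.0]]
S lid_edge 0.73 c 562.4 162.7 size 177 135 a 13.7
[[460.0, 207.0], [492.0, 76.0], [664.0, 118.0], [633.0, 249.0]]
[ 159.36623322 -578.45171533  248.28897255] [-1.79999447e+02  4.66833332e-04  1.54006560e+01] 85.05641792865161
```

View pics/crop.png

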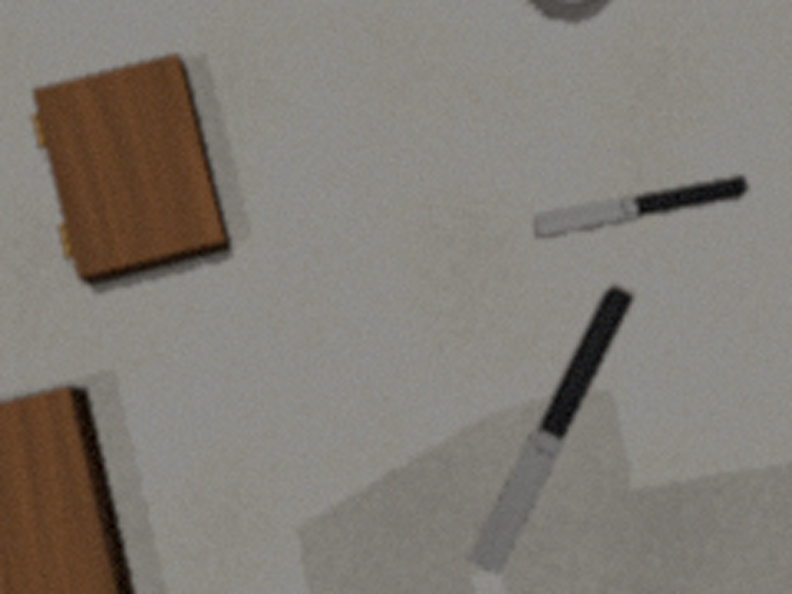

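The crop confirms both: the small black spatula measures 191 mm long, and the small case's lid is about 171 x 133 mm. Spatula yaw is about 100°, case yaw about 103.8°. Next I move above the handle.

```bash
python3 -m handwheel '[[1,3.61,-1.36,0,0,0,0],[1,3.61,-1.36,0,0,0,0],[1,3.61,-1.36,0,0,0,0],[1,3.61,-1.36,0,0,0,0],[1,3.61,-1.36,0,0,0,0],[1,3.61,-1.36,0,0,0,0],[1,3.61,-1.36,0,0,0,0],[1,3.61,-1.36,0,0,0,0],[1,3.61,-1.36,0,0,0,0],[1,3.61,-1.36,0,0,0,0],[1,3.61,-1.36,0,0,0,0],[1,3.61,-1.36,0,0,0,0]]' 100
python3 -m handwheel '[[1,0,0,0,0,0,-0.123],[1,0,0,0,0,0,-0.123],[1,0,0,0,0,0,-0.123],[1,0,0,0,0,0,-0.123],[1,0,0,0,0,0,-0.123],[1,0,0,0,0,0,-0.123],[1,0,0,0,0,0,-0.123],[1,0,0,0,0,0,-0.123],[1,0,0,0,0,0,-0.123],[1,0,0,0,0,0,-0.123],[1,0,0,0,0,0,-0.123],[1,0,0,0,0,0,-0.123]]'
cat > c.py <<'E'
from h import *
W=snapshot("wrist");save(W,"w1")
s=sense();print(s["tool_pos"],s["tcp_rot"])
for q in("spatula","spatula_grip","spatula_tip"):
  for r in place_of(W,q): print(q,round(r["conf"],2),np.round(r["location"],1),proj(W,r["location"])[0].round())
for r in trace(W,"spatula"):
  ys,xs=np.nonzero(np.array(r["pixels"])); X=onplane(W,np.c_[xs,ys],11)[:,:2]
  print(r["conf"],cv2.minAreaRect(X.astype(np.float32)))
E
python3 c.py
```

```text
time: 3.1
tool_pos: [535.1, -304.7, 248.5]
tcp_rot: [180.0, -0.0, 15.4]
ft_force: [-0.2, -0.6, 0.3]
finger_gap: 85.3
grip_force: 0.0
time: 4.1
tool_pos: [533.7, -306.1, 248.3]
tcp_rot: [180.0, 0.0, 100.3]
ft_force: [-0.2, -1.0, 0.8]
finger_gap: 85.4
grip_force: 0.0
[ 533.65395256 -306.0534676   248.25561561] [-1.79996634e+02 -2.42175236e-03  1.00866747e+02]
spatula 0.92 [ 5.308e+02 -2.831e+02 -3.000e-01] [282. 146.]
spatula 0.8 [ 326.  -201.2   -1.3] [78. 18.]
spatula 0.63 [ 6.304e+02 -4.966e+02  2.000e-01] [330. 334.]
spatula_grip 0.88 [ 648.3 -521.1   10.7] [341. 358.]
spatula_grip 0.72 [ 536.1 -304.6   12.7] [283. 171.]
spatula_grip 0.6 [ 358.2 -217.1   18.9] [103.  41.]
spatula_tip 0.93 [ 517.1 -196.3   13.3] [284.  52.]
spatula_tip 0.62 [ 553.3 -441.7   11.4] [276. 290.]
0.82 ((532.0810546875, -289.0169677734375), (19.908714294433594, 192.50399780273438), 10.960565567016602)
0.76 ((374.5505676269531, -226.05384826660156), (29.718097686767578, 181.48526000976562), 62.38484191894531)
0.68 ((636.561279296875, -506.25653076171875), (23.634403228759766, 200.75067138671875), 51.8055419921875)
```

View pics/w1.png

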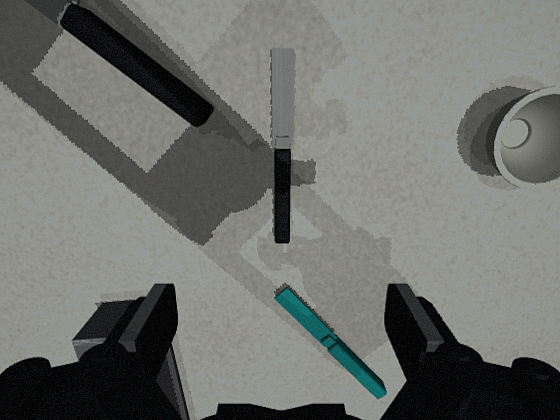

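The wrist view shows the small black spatula vertical at column 283, with its joint at row 148, aligned with the tool. Next I descend to TCP z = 20 so the fingertips sit 3 mm off the bench, then grip.

```bash
python3 -m handwheel '[[1,0,0.18,2.1,0,0,0],[1,0,0,2.1,0,0,0],[1,0,0,2.1,0,0,0],[1,0,0,2.1,0,0,0],[1,0,0,2.1,0,0,0],[1,0,0,2.1,0,0,0],[1,0,0,2.1,0,0,0],[1,0,0,2.1,0,0,0],[1,0,0,2.1,0,0,0],[1,0,0,2.1,0,0,0],[1,0,0,0.9,0,0,0],[1,0,0,0.9,0,0,0]]' 100
python3 -m handwheel '[[-1,0,0,0,0,0,0],[-1,0,0,0,0,0,0],[-1,0,0,0,0,0,0],[-1,0,0,0,0,0,0],[-1,0,0,0,0,0,0],[-1,0,0,0,0,0,0],[-1,0,0,0,0,0,0],[-1,0,0,0,0,0,0],[-1,0,0,0,0,0,0],[-1,0,0,0,0,0,0]]' 100
```

```text
time: 5.35
tool_pos: [534.8, -305.3, 19.0]
tcp_rot: [-179.9, -0.1, 99.9]
ft_force: [0.6, -0.1, -0.3]
finger_gap: 85.3
grip_force: 0.0
time: 6.18
tool_pos: [536.3, -306.3, 21.7]
tcp_rot: [179.9, 0.1, 100.0]
ft_force: [-0.7, 1.5, 7.0]
finger_gap: 13.5
grip_force: 99.2
```

```bash
python3 -m handwheel '[[-1,0,0,-0.5,0,0,0],[-1,0,0,-1.5,0,0,0],[-1,0,0,-2,0,0,0],[-1,0,0,-2,0,0,0],[-1,0,0,-2,0,0,0],[-1,0,0,-2,0,0,0],[-1,0,0,-1,0,0,0],[-1,0,0,0,0,0,0],[-1,0,0,0,0,0,0]]' 
cat > d.py <<'E'
from h import *
import sys
T=snapshot("top");S=snapshot("scene");W=snapshot("wrist")
save(W,sys.argv[1])
s=sense();print(s["tool_pos"].round(1) if hasattr(s["tool_pos"],"round") else s["tool_pos"],s["tcp_rot"],s["finger_gap"],s["grip_force"])
P=np.array(s["tool_pos"])
for q in("spatula","spatula_grip","spatula_tip","slot","lid_edge"):
  L=[]
  for n,p in(("T",T),("S",S),("W",W)):
    for r in place_of(p,q):
      l=np.array(r["location"])
      if np.hypot(*(l-P)[:2])<150 or q in("slot","lid_edge") and np.hypot(*(l-[579,100,0])[:2])<30: print(q,n,round(r["conf"],2),l.round(1));L.append((p,proj(p,l)[0]));break
  if len(L)>1: print("  tri",tri(*zip(*L)).round(1))
E
python3 d.py w2
```

```text
time: 6.93
tool_pos: [535.6, -305.9, 130.4]
tcp_rot: [180.0, 0.0, 100.0]
ft_force: [-0.6, -0.2, -0.9]
finger_gap: 13.7
grip_force: 98.2
[ 534.5 -305.1  128.3] [-1.79876005e+02 -1.18454766e-01  9.99680240e+01] 13.61449405384994 98.19453120231628
spatula T 0.48 [ 528.8 -280.7  107.4]
spatula S 0.7 [ 532.1 -279.   105.9]
spatula W 0.79 [ 526.1 -281.8  108. ]
  tri [ 527.9 -281.8  103.3]
spatula_grip T 0.53 [ 532.8 -304.6  114.3]
spatula_grip S 0.74 [ 538.3 -304.5  117.9]
spatula_grip W 0.92 [ 537.5 -300.8  119.1]
  tri [ 535.4 -304.6  114.7]
spatula_tip T 0.72 [ 515.7 -194.3  117.3]
spatula_tip S 0.77 [ 555.2 -446.8   10.7]
  tri [ 573.2 -304.    59.3]
slot T 0.78 [577.1 101.6  53.4]
slot S 0.93 [577.1  93.8  56.8]
  tri [576.6  97.5  56.9]
lid_edge T 0.91 [581.2 100.7  64.4]
lid_edge S 0.69 [580.9 100.1  58.7]
  tri [582.  100.6  59.8]
```

View pics/w2.png

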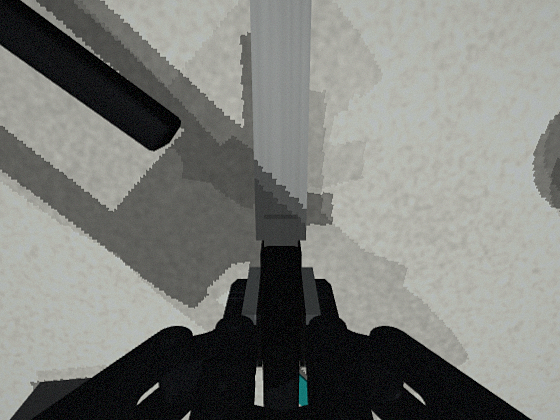

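The wrist view shows the spatula held straight and level, with the blade along columns 250–310 and the joint at row 240. Next I turn to the case yaw, move to 40 mm in front of the slot and lower to slot height.

```bash
python3 -m handwheel '[[-1,0,0,0,0,0,-0.07],[-1,2.27,1.40,0,0,0,0],[-1,2.27,1.40,0,0,0,0],[-1,2.27,1.40,0,0,0,0],[-1,2.27,1.40,0,0,0,0],[-1,2.27,1.40,0,0,0,0],[-1,2.27,1.40,0,0,0,0],[-1,2.27,1.40,0,0,0,0],[-1,2.27,1.40,0,0,0,0],[-1,2.27,1.40,0,0,0,0],[-1,2.27,1.40,0,0,0,0],[-1,0,0,0,0,0,0]]' 
python3 -m handwheel '[[-1,0,0,1.5,0,0,0],[-1,0,0,2,0,0,0],[-1,0,0,2,0,0,0],[-1,0,0,1,0,0,0],[-1,0,0,0,0,0,0],[-1,0,0,0,0,0,0]]' 
cat >> d.py <<'E'
save(S,sys.argv[1]+"s",(270,170,430,290),5)
save(T,sys.argv[1]+"t",(150,130,310,250),5)
E
python3 d.py w3
```

```text
time: 8.83
tool_pos: [617.5, -47.0, 130.5]
tcp_rot: [179.9, -0.1, 104.2]
ft_force: [-0.5, 0.0, -1.9]
finger_gap: 13.8
grip_force: 98.2
time: 9.33
tool_pos: [616.0, -51.8, 65.0]
tcp_rot: [-179.9, -0.0, 104.0]
ft_force: [1.2, -0.1, -0.2]
finger_gap: 13.4
grip_force: 98.2
[617.6 -52.   67.1] [1.79864342e+02 6.04330798e-02 1.03969332e+02] 13.39249813180227 98.17467212677002
spatula T 0.43 [608.9 -26.6  43.7]
spatula S 0.9 [611.8 -29.   44.8]
spatula W 0.89 [607.2 -31.1  45.2]
  tri [608.6 -29.1  43.6]
spatula_grip T 0.75 [617.3 -53.6  54. ]
spatula_grip S 0.96 [615.2 -48.   55.3]
spatula_grip W 0.6 [616.8 -49.7  57.5]
  tri [616.7 -50.6  56.3]
spatula_tip T 0.68 [587.5  57.9  51.1]
spatula_tip S 0.65 [591.1  62.1  51.6]
  tri [587.9  60.1  48.2]
slot T 0.89 [575.6 102.2  51.9]
lid_edge T 0.96 [578.1  97.7  62.5]
lid_edge S 0.7 [577.7 102.2  60.1]
  tri [578.4 100.1  60.5]
```

View pics/w3s.png

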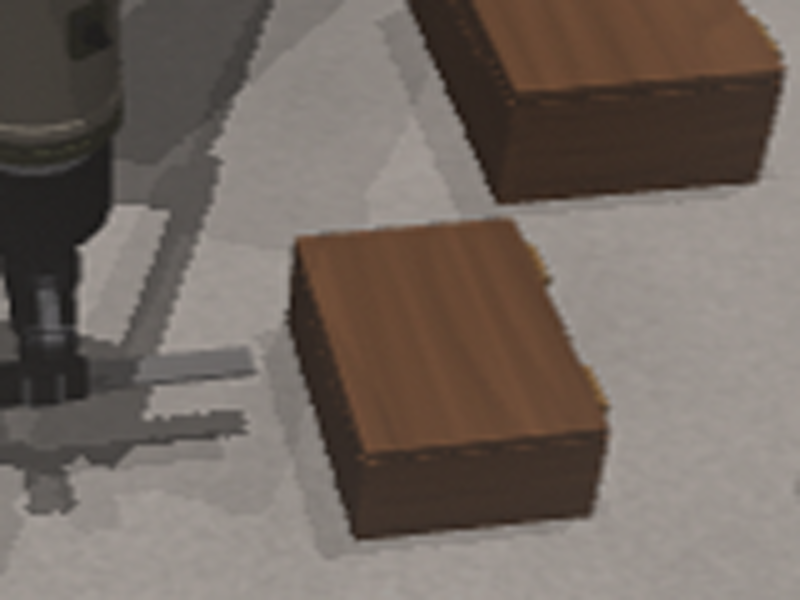

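View pics/w3.png

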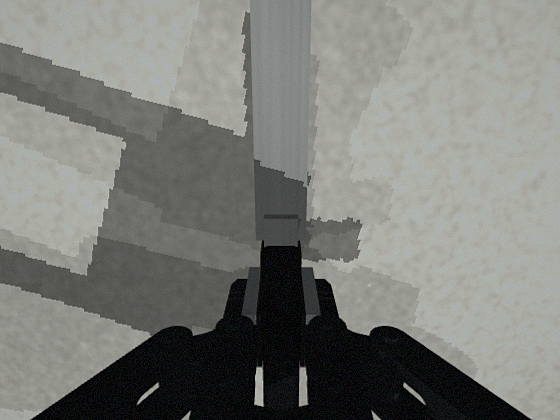

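The scene crop shows the blade tip at crop (253,362), pointing at the small case's front face. I'll check the tip height in pixels against the lid's front corners, which sit at z = 68.

```bash
cat > e.py <<'E'
from h import *
S=snapshot("scene");T=snapshot("top")
u=np.array([-.2391,.971])
for c in((297,238),(365,455),(605,430),(515,220)): print("lid corner z68",onplane(S,[270+c[0]/5,170+c[1]/5],68).round(1))
for c in((356,538),): print("bottom corner z0",onplane(S,[270+c[0]/5,170+c[1]/5],0).round(1))
for z in(46,48,50,52,54,56,58):print(z,(( proj(S,[588.7,60.1,z])[0]-[270,170])*5).round(1))
for n,p in(("S",S),("T",T)):
  for r in trace(p,"spatula"):
    ys,xs=np.nonzero(np.array(r["pixels"])); 
    if len(xs)==0: continue
    X=onplane(p,np.c_[xs,ys],54)[:,:2]; a=(X-[588.7,60.1])@u
    if abs(np.median(a)+60)<60: 
      m=a>a.max()-6; print(n,r["conf"],"tip px",xs[m].mean(),ys[m].mean(),"along max",a.max(),X[m].mean(0)); 
E
python3 e.py
```

```text
lid corner z68 [[499.1  81.1  68. ]]
lid corner z68 [[664.1 120.   68. ]]
lid corner z68 [[633.6 242.1  68. ]]
lid corner z68 [[470.2 205.4  68. ]]
bottom corner z0 [[660.1 120.8   0. ]]
46 [251.3 372.9]
48 [251.5 370.2]
50 [251.7 367.6]
52 [251.8 365. ]
54 [252.  362.3]
56 [252.2 359.7]
58 [252.4 357. ]
S 0.96 tip px 320.2 241.4 along max 3.4935787562699363 [584.56708172  59.35306415]
T 0.55 tip px 239.9090909090909 170.0 along max -26.172438803849378 [592.22637918  30.67871052]
```

View pics/w3t.png

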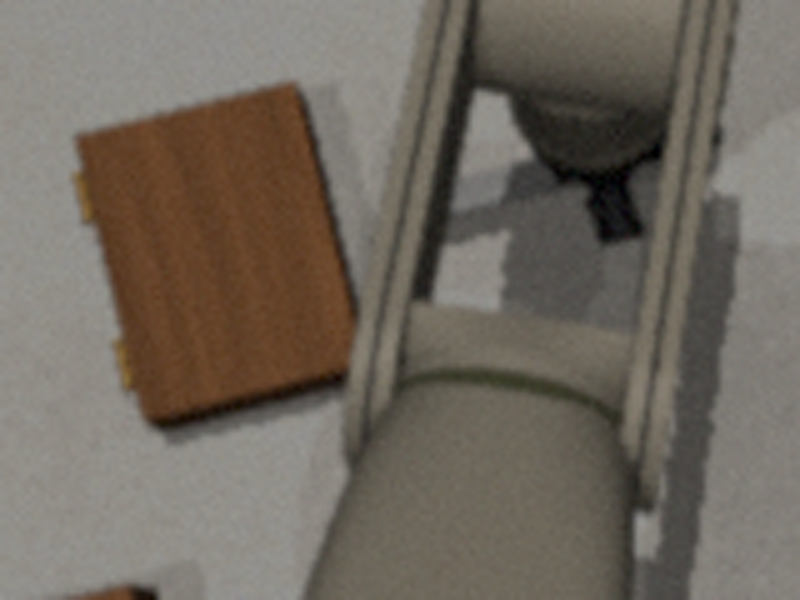

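The tip is at z ≈ 54, which is mid-slot, and about 41 mm in front of the face. Next I insert 75 mm along tool x.

```bash
python3 -m handwheel '[[-1,1.25,0,0,0,0,0],[-1,1.25,0,0,0,0,0],[-1,1.25,0,0,0,0,0],[-1,1.25,0,0,0,0,0],[-1,1.25,0,0,0,0,0],[-1,1.25,0,0,0,0,0],[-1,0,0,0,0,0,0],[-1,0,0,0,0,0,0]]' 120
```

```text
time: 11.1
tool_pos: [598.1, 22.2, 65.4]
tcp_rot: [180.0, 0.0, 104.1]
ft_force: [0.2, 0.6, -0.5]
finger_gap: 12.7
grip_force: 121.5
```

```bash
python3 -m handwheel '[[-1,0,0,-0.4,0,0,0],[-1,0,0,-0.4,0,0,0],[-1,0,0,-0.4,0,0,0],[-1,0,0,-0.4,0,0,0],[-1,0,0,-0.4,0,0,0],[-1,0,0,-0.4,0,0,0],[-1,0,0,-0.4,0,0,0],[-1,0,0,-0.4,0,0,0],[-1,0,0,-0.4,0,0,0],[-1,0,0,-0.4,0,0,0],[-1,0,0,0,0,0,0],[-1,0,0,0,0,0,0]]' 120
cat > f.py <<'E'
from h import *
import sys
S=snapshot("scene");T=snapshot("top");save(S,sys.argv[1],(230,110,470,290),3.3)
for p in(S,T):
 for q in("lid_edge","lid_hinge","spatula_tip","spatula_grip"):
  for r in place_of(p,q)[:4]:
   if 380<r["location"][0]<700: print(q,round(r["conf"],2),np.round(r["location"]))
E
python3 f.py s4
```

```text
time: 12.1
tool_pos: [598.8, 21.0, 105.9]
tcp_rot: [179.9, 0.0, 104.0]
ft_force: [0.4, -0.4, -2.1]
finger_gap: 13.1
grip_force: 121.6
lid_edge 0.97 [576. 110. 104.]
lid_hinge 0.77 [545. 223.  60.]
spatula_tip 0.75 [570. 136.  94.]
spatula_tip 0.65 [ 554. -447.   10.]
spatula_grip 0.68 [598.  22.  96.]
spatula_grip 0.58 [ 651. -518.   12.]
lid_edge 0.82 [576. 109. 108.]
lid_edge 0.25 [433. 456.   0.]
lid_hinge 0.78 [547. 223.  61.]
spatula_tip 0.64 [ 559. -446.   17.]
spatula_tip 0.48 [573. 130.  89.]
spatula_grip 0.52 [598.  20.  94.]
```

View pics/s4.png

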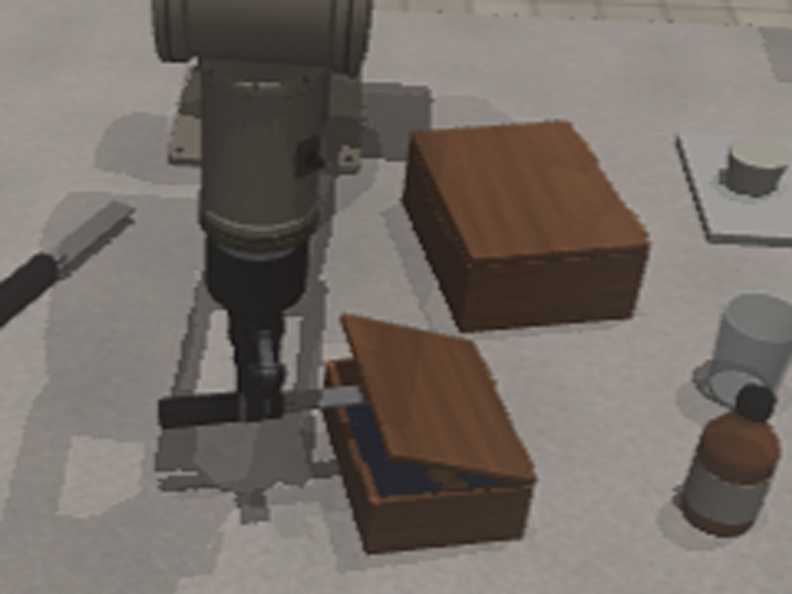

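The scene crop shows the lid lifted to about 0.35 rad, resting on the blade, with the gripper at (255,330) well clear of it. Next I follow the arc to push it past upright.

```bash
python3 -m handwheel '[[-1,0.65,0,-1.05,0,0,0],[-1,0.65,0,-1.05,0,0,0],[-1,0.85,0,-0.95,0,0,0],[-1,0.85,0,-0.95,0,0,0],[-1,1.05,0,-0.7,0,0,0],[-1,1.05,0,-0.7,0,0,0],[-1,0,0,0,0,0,0]]' 120
python3 -m handwheel '[[-1,1.15,0,-0.45,0,0,0],[-1,1.15,0,-0.45,0,0,0],[-1,1.25,0,-0.1,0,0,0],[-1,1.25,0,-0.1,0,0,0],[-1,0.75,0,0,0,0,0],[-1,0.75,0,0,0,0,0],[-1,0,0,0,0,0,0],[-1,0,0,0,0,0,0]]' 120
python3 f.py s5
```

```text
time: 13.18
tool_pos: [586.6, 73.3, 161.8]
tcp_rot: [179.8, -0.0, 104.1]
ft_force: [-0.5, 0.3, -0.3]
finger_gap: 12.9
grip_force: 121.7
time: 13.85
tool_pos: [570.4, 132.4, 170.0]
tcp_rot: [-180.0, -0.0, 104.0]
ft_force: [-0.3, -0.1, -1.9]
finger_gap: 12.9
grip_force: 121.7
lid_edge 0.64 [542. 253. 187.]
spatula_tip 0.83 [542. 245. 158.]
spatula_tip 0.69 [ 554. -446.    8.]
spatula_tip 0.37 [ 423. -605.   -3.]
spatula_grip 0.89 [571. 136. 159.]
spatula_grip 0.63 [ 652. -515.   12.]
lid_hinge 0.81 [546. 228.  58.]
lid_hinge 0.5 [562. 156. 148.]
spatula_tip 0.84 [545. 242. 156.]
spatula_tip 0.7 [ 559. -445.   13.]
spatula_grip 0.83 [ 647. -520.   12.]
```

View pics/s5.png

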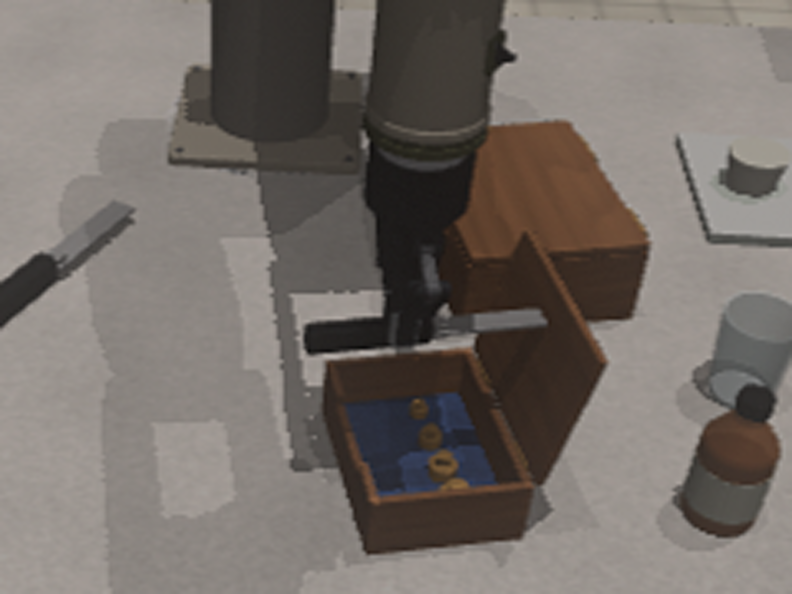

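The lid is now past upright, leaning back at about 1.75 rad. Next I retract straight back and lower.

```bash
python3 -m handwheel '[[-1,-1,0,0,0,0,0],[-1,-2,0,0,0,0,0],[-1,-2.2,0,0,0,0,0],[-1,-2.2,0,0,0,0,0],[-1,-2.2,0,0,0,0,0],[-1,-2.2,0,0,0,0,0],[-1,-2.2,0,0,0,0,0],[-1,-2.2,0,0,0,0,0],[-1,-2.2,0,0,0,0,0],[-1,-2.2,0,0,0,0,0],[-1,-2.2,0,0,0,0,0],[-1,-1,0,0,0,0,0]]' 120
python3 -m handwheel '[[-1,0,0,1.5,0,0,0],[-1,0,0,2,0,0,0],[-1,0,0,2,0,0,0],[-1,0,0,2,0,0,0],[-1,0,0,2,0,0,0],[-1,0,0,2,0,0,0],[-1,0,0,1.5,0,0,0],[-1,0,0,0.8,0,0,0],[-1,0,0,0.5,0,0,0],[-1,0,0,0,0,0,0],[-1,0,0,0,0,0,0]]' 120
python3 - <<'E'
from bench import *
for i in range(4):
    s=sense();print(s["tool_pos"].round(1),s["ft_force"].round(1)); snapshot("top")
E
```

```text
time: 15.35
tool_pos: [628.5, -102.6, 170.3]
tcp_rot: [-180.0, 0.1, 103.9]
ft_force: [0.8, 0.1, -1.0]
finger_gap: 13.1
grip_force: 121.8
time: 16.27
tool_pos: [628.9, -99.3, 28.1]
tcp_rot: [179.9, 0.0, 104.0]
ft_force: [-0.0, -0.1, 0.2]
finger_gap: 13.0
grip_force: 121.8
[628.9 -99.3  28.1] [-0.  -0.1  0.2]
[629.3 -99.4  28.7] [-0.  -0.6 -0.1]
[629.4 -99.4  28.9] [ 0.1 -0.8 -0.3]
[629.3 -99.5  28.8] [ 0.2  0.  -0.9]
```

```bash
python3 -m handwheel '[[-1,0,0,0.2,0,0,0],[-1,0,0,0.2,0,0,0],[-1,0,0,0,0,0,0],[-1,0,0,0,0,0,0]]'
python3 -m handwheel '[[-1,0,0,0.15,0,0,0],[-1,0,0,0,0,0,0],[-1,0,0,0,0,0,0]]'
python3 -m handwheel '[[-1,0,0,0.1,0,0,0],[-1,0,0,0,0,0,0],[-1,0,0,0,0,0,0]]'
```

```text
time: 16.8
tool_pos: [628.1, -99.2, 23.1]
tcp_rot: [-180.0, -0.0, 104.0]
ft_force: [0.3, -0.3, -1.2]
finger_gap: 12.8
grip_force: 121.8
time: 17.05
tool_pos: [628.4, -99.2, 21.8]
tcp_rot: [180.0, 0.0, 104.0]
ft_force: [-0.7, -0.1, 1.1]
finger_gap: 13.0
grip_force: 122.1
time: 17.3
tool_pos: [628.4, -99.2, 21.8]
tcp_rot: [180.0, 0.0, 104.0]
ft_force: [-3.6, 0.5, 7.8]
finger_gap: 13.3
grip_force: 123.2
```

Contact with the bench. I release slowly, then rise.

```bash
python3 -m handwheel '[[-0.5,0,0,0,0,0,0],[-0.4,0,0,0,0,0,0],[-0.2,0,0,0,0,0,0],[0,0,0,0,0,0,0],[0.3,0,0,0,0,0,0],[0.6,0,0,0,0,0,0],[1,0,0,0,0,0,0],[1,0,0,0,0,0,0],[1,0,0,0,0,0,0],[1,0,0,0,0,0,0]]' 20
python3 -m handwheel '[[1,0,0,-0.5,0,0,0],[1,0,0,-1,0,0,0],[1,0,0,-2,0,0,0],[1,0,0,-2,0,0,0],[1,0,0,-2,0,0,0],[1,0,0,-2,0,0,0],[1,0,0,-2,0,0,0],[1,0,0,-2,0,0,0],[1,0,0,-1,0,0,0],[1,0,0,0,0,0,0],[1,0,0,0,0,0,0]]'
python3 f.py s6
```

```text
time: 18.13
tool_pos: [628.3, -99.2, 20.8]
tcp_rot: [-180.0, -0.0, 104.0]
ft_force: [0.4, -0.2, 1.1]
finger_gap: 85.6
grip_force: 0.0
time: 19.05
tool_pos: [628.7, -99.3, 166.5]
tcp_rot: [179.9, 0.0, 104.0]
ft_force: [0.2, -0.2, -0.2]
finger_gap: 85.4
grip_force: 0.0
lid_edge 0.94 [540. 256. 188.]
lid_edge 0.37 [547. 227.  60.]
lid_hinge 0.77 [543. 225.  60.]
spatula_tip 0.79 [ 555. -448.   11.]
spatula_tip 0.66 [600.  13.   9.]
spatula_grip 0.84 [632. -96.   8.]
spatula_grip 0.7 [ 653. -517.   15.]
lid_edge 0.97 [539. 253. 190.]
lid_hinge 0.58 [548. 228.  61.]
spatula_tip 0.71 [ 558. -442.   14.]
spatula_tip 0.61 [600.  11.  11.]
spatula_grip 0.71 [ 647. -521.   12.]
spatula_grip 0.62 [629. -99.  10.]
```

View pics/s6.png

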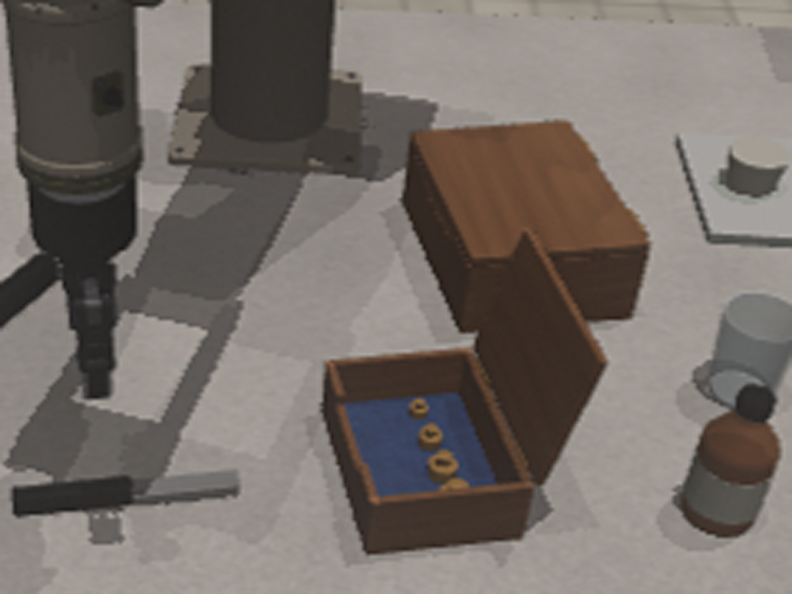

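The lid stands open at right, at crop (555,370). The spatula lies flat on the bench from (15,497) to (238,484), clear of the case.

```bash
python3 -c "from bench import hand_in; print(hand_in())"
```

```text
the job is handed in; nothing more can be done
None
```

I pried the small case's lid open with the small black spatula to about 1.75 rad (measured from the images), laid the spatula flat on the bench about 90 mm clear of the case, and handed the job in at about 19 s; no verdict came back, and I saw no contact with the bystanders but did not re-measure their positions.

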